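# Load a vial in the photometer cell changer and hold it in the beam at the third click

### The arm

A 7-joint arm with a two-finger parallel gripper is mounted at the origin on the work surface. World frame = base frame: x ahead of the robot, y to its left, z up, the work surface at z = 0. Lengths are in m, angles in rad, forces in N, time in s.
With the tool pointing down it reaches from about 0.425 to 0.925 m from the base axis. Payload 6.8 kg.
Tool frame: the origin (TCP) lies midway between the tips of the shut fingers; the grasp point (between the pads) lies 19 mm behind it; z points along the fingers, y is the line along which they close (so a half turn about z gives the same grasp; the last joint's range is limited). The gripper opens to 85 mm and grips with 20 to 120 N. Pads are 22 mm wide; open, the fingers measure 114 mm over their backs; the gripper's body (76 mm by 85 mm) begins 54 mm behind the grasp point. The pads swing forward as they close: fully open they stand 13 mm farther back than shut.
Start: joints at [-1.257, 0.477, 0.022, 1.555, -0.011, 1.109, -0.083], TCP at [0.276, 0.616, 0.231] pointing down, gripper open.
Joint ranges: [-2.96, 2.96], [-0.34, 2.1], [-1.41, 1.46], [0.24, 2.44], [-1.37, 4.51], [0.17, 1.92], [-2.96, 2.96]. Speed limits (rad/s): [2.39, 2.39, 3.14, 3.14, 3.14, 3.14, 3.14].

### API

Orientations are given as a unit quaternion [w, x, y, z].
In Python, from station import * gives the robot as it stands. The module is installed in compiled form; this text tells all that it offers.
- The arm moves only by the shell command python3 -m jog 'ROWS' [OPENING] [FORCE]. ROWS is JSON, a list of rows, each an object of numbers: "x", "y", "z": the shift along the tool's x, y, z in m; "ax", "ay", "az": the turn, a rotation vector about the tool's x, y, z in rad. In form: [{"x": .., "y": .., "z": .., "ax": .., "ay": .., "az": ..}, ...]. A call has 1 to 12 rows; each row is the pose to reach, as a shift and turn from the pose commanded when the call began, along the tool's axes at that moment; what a row does not reach only later rows make up. A row lasts 1/10 s, in which the tool goes at most 50 mm and 8.59 degrees, less where a joint would pass 70% of its speed; a pose out of reach is approached as far as the arm can. A call with a gripper value outside its range is refused whole. OPENING is the opening, from 0 (shut) to 1 (fully open), set as the call begins (- or left out, the last holds). The fingers move at their own pace and stop on an object; FORCE is the grip in N (left out, the last holds). Time passes only in rows, so rows that repeat a pose let the fingers close. It gives the time, the measured TCP pose, the force, the opening and the grip force at its end, in the units of the state.
- get_obs(): the state, without advancing time (a new reading comes with each control period).
- read_camera(name): name is "scene" or "top" or "wrist"; returns the picture (480x640x3 uint8, red, green, blue); there is no depth.
- camera_params(name): a dict with "K" (3x3 intrinsics, pixels), "D" ([k1, k2, p1, p2, k3] as OpenCV has them; the pictures are not rectified), "origin" and "attitude" of the camera in the world. Camera axes: x right, y up, looking along -z (the intrinsics and any distortion apply to the point x, -y, -z); pixel columns grow to the right and rows downward; lengths in m; the calibration is good to about 2 mm. A picture is of the moment at which its call begins: read the wrist's pose just before it. camera_params takes no time and is no camera call; for the wrist camera it gives the pose at the moment of the call.
- hand_in(): hands the job in; it is judged then, once.
The state is a dict: "t": time; "q": joint angles; "joint_vel": joint speeds; "joint_torque": joint torques, N m; "eef_pos": TCP position; "tool_rot": TCP orientation; "contact_force": force on the tool from outside, world axes, zero at the start; "torque": the same for the moment, N m; "gripper_width": opening from 0.0 (shut) to 1.0 (fully open); "grasp_force": force on a finger pad.
Only numpy, scipy, OpenCV 4.12 (cv2) and the standard library are available. Lean on these libraries where they do the work, as an engineer would, in place of code of your own. Each camera call takes 0.05 s, during which the arm holds its last target. There are 200 camera calls.

### The job

Take the short vial with the straight, flat screw cap from the rack (not the taller tubes with tapered stoppers) and, squeezing and setting it down gently, stand it upright right down in the one empty socket of the photometer's rotary cell changer before you let go of it. Then grip the pointer knob on top of the changer and turn it clockwise, counting three clicks, so that the vial comes to the grey lamp house; do not run on past the third click. The changer springs back when released, so keep hold of the knob there and finish while holding it, for the reading to be taken; leave everything else on the bench as it stands.

Things in the scene. Friction and masses are not known exactly. Their poses are not given: they have to be found in the camera images.
- vial: sample vial: thin glass, 16 mm diameter, with a straight, flat-topped screw cap 19 mm in diameter (from 82 to 100 mm height); 100 mm tall in all, 24 to 45 g. Origin at the centre of its underside, z up its axis. It stands in a rack hole, its underside 8 mm above the bench, its upper 58 mm out of the rack. Fragile: it bears about 40 N at each finger and 30 N of push
- vial_base (a point): the centre of the vial's underside
- rack: white plastic block rack, fixed, 82 x 150 x 50 mm (its x, y, z), origin at the centre of its underside. Six holes of 18.8 mm, 42 mm deep, at x = -19 and +19 mm, y = -48, 0 and +48 mm. The three holes at x = -19 mm hold the vial and two capped blood tubes, in any order; the other three are empty.
- tube_a: a blood tube, 16 mm in diameter like the vial but 120 mm tall, with a tapered stopper, standing in the rack; origin at the centre of its underside. Not to be disturbed
- tube_b: a second such blood tube in the rack; origin at the centre of its underside. Not to be disturbed.
- photometer: white bench photometer, fixed, housing 270 x 212 mm, 60 mm high, with a rotary cell changer on top; origin at bench height on the changer's upright axis; x points to the grey lamp house (106 to 156 mm from the axis, top 110 mm above the bench). Changer: 188 mm disc, upper face 70 mm up, 15 sockets 24 degrees apart, all capped or plugged (tops 112 to 116 mm up) but one
- socket (a point): the centre of the floor of the one empty socket of the changer, 70 mm above the bench and 75 mm from the axis; its axes turn with the changer. The socket is 19 mm wide inside and 38 mm deep, so its mouth is 108 mm above the bench. At the start it stands 72 degrees (three clicks) anticlockwise, seen from above, from the lamp house.
- read_place (a point): the fixed point in front of the lamp house, at the height of the socket's floor, where the socket stands at the third click
- knob: black pointer knob in the middle of the changer, turning with it: a bar 44 mm long (its x, which points to the empty socket), 14 mm thick (y), 26 mm tall, from 116 to 142 mm above the bench, on a 30 mm column with a 42 mm collar under the bar. Origin on the axis, 62 mm above the bench, z up
- knob_grip (a point): the centre of the knob's bar, where it is gripped: on the axis, 129 mm above the bench; its axes are those of the knob
- turret (a joint): turn of changer and knob, rad, clockwise from above; 0 at home, where its spring parks it. A click (roller dropping in a notch) every 24 degrees: 0.419, 0.838, third 1.257, then 1.676 and 2.094 (end stop). Turning takes about 0.2 N m just past a notch, sinking to 0.05 N m as the next is reached, then jumping up again. The clicks do not hold it: let go and it runs home
- marker: white marker pen with a black cap, 130 mm long, 12 mm thick, lying on the bench between the rack and the photometer; bystander
- reagent: small amber jar with a white lid, 44 mm diameter, 75 mm tall, on the bench near the robot; bystander, origin at its underside
- beaker: glass beaker, 68 mm diameter, 90 mm tall, at the left; bystander, origin at its underside
- tip_box: pipette tip box, 85 x 122 mm, 73 mm tall, at the left; bystander, origin at its underside
- wash_bottle: white wash bottle, 66 mm diameter, 160 mm tall, at the right; bystander, origin at its underside

How it is judged:
By the outcome, as a careful person would: the job done as asked, in the order asked, and still so for the second after the job is handed in, while the arm keeps its last pose, push and grip.
It also fails if it takes over 69 s, if anything falls off the work surface, if the arm or the gripper's body presses on something with over 40 N, if the wrist force passes 120 N, or if a joint passes its speed limit or range.

## Working session

There is one attempt and no reset: what is moved stays moved. The work goes in short steps, Python scripts to look and compute and a shell command to move; the robot and the scene stay as the last step left them, time stands still between calls to the robot, and variables do not carry over. Pictures are saved under pics/ and viewed, at most 10 in all, crops included, and the job is handed in when it is done.

```bash
mkdir -p pics; cat > h.py <<'E'
from station import *
import numpy as np, cv2
from scipy.spatial.transform import Rotation as R
def rot(a):
    a=np.array(a,float)
    return a if a.shape==(3,3) else R.from_quat(np.r_[a[1:],a[0]]).as_matrix()
def ray(p,uv):
    u=cv2.undistortPoints(np.array([[uv]],float),np.array(p["K"],float),np.array(p["D"],float))[0,0]
    return np.array(p["origin"]),rot(p["attitude"])@np.array([u[0],-u[1],-1])
def onz(p,uv,z):
    o,d=ray(p,uv); return o+d*(z-o[2])/d[2]
def proj(p,X):
    c=rot(p["attitude"]).T@(np.array(X,float)-np.array(p["origin"]))
    return cv2.projectPoints(np.array([[c[0],-c[1],-c[2]]]),np.zeros(3),np.zeros(3),np.array(p["K"],float),np.array(p["D"],float))[0].ravel()
def snap(n,f):
    p=camera_params(n); im=read_camera(n); cv2.imwrite("pics/"+f,im[:,:,::-1]); return p,im
E
python3 - <<'E'
from h import *
for n in("scene","top"):
    p,_=snap(n,n+"0.png"); print(n,p)
print(get_obs())
E
```

```text
scene {'K': array([[517.03789504,   0.        , 325.26790086],
       [  0.        , 517.03789504, 237.8029142 ],
       [  0.        ,   0.        ,   1.        ]]), 'D': array([0.00425876, 0.        , 0.        , 0.        , 0.        ]), 'origin': array([ 1.36717043, -0.15268648,  0.97620906]), 'attitude': array([0.70416491, 0.29253006, 0.24514409, 0.59873393])}
top {'K': array([[452.47261762,   0.        , 325.85623191],
       [  0.        , 452.47261762, 244.94292116],
       [  0.        ,   0.        ,   1.        ]]), 'D': array([-0.01245659,  0.        ,  0.        ,  0.        ,  0.        ]), 'origin': array([0.38789191, 0.01176265, 1.44178193]), 'attitude': array([ 0.71630536,  0.02690317, -0.04422136, -0.69586445])}
{'t': 0.1, 'q': array([-1.25712398,  0.47771463,  0.02233646,  1.55639289, -0.01148975,
        1.10930011, -0.08307224]), 'joint_vel': array([-0.00109238, -0.00339307,  0.00108479, -0.00147206,  0.00062002,
        0.00073759,  0.0021407 ]), 'joint_torque': array([ 5.84346300e-03, -5.97763002e+01,  1.61450800e+00, -2.81957245e+01,
        1.28842590e-02,  4.98247478e-03, -1.40730981e-05]), 'eef_pos': array([0.27611368, 0.61533331, 0.23040769]), 'tool_rot': array([-1.12714763e-04,  2.09298356e-01,  9.77851465e-01, -8.35848776e-04]), 'contact_force': array([ 0.07571734,  0.31766912, -0.23462749]), 'torque': array([ 0.00905895, -0.05543471, -0.01374572]), 'grasp_force': 0.0, 'gripper_width': 1.0057940100173026}
```

View pics/top0.png

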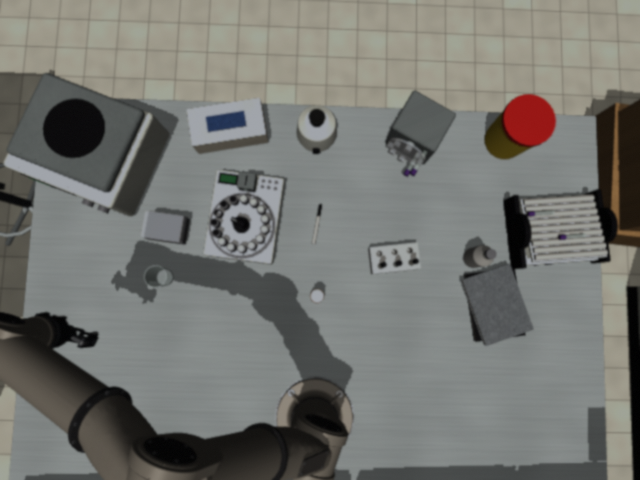

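View pics/scene0.png

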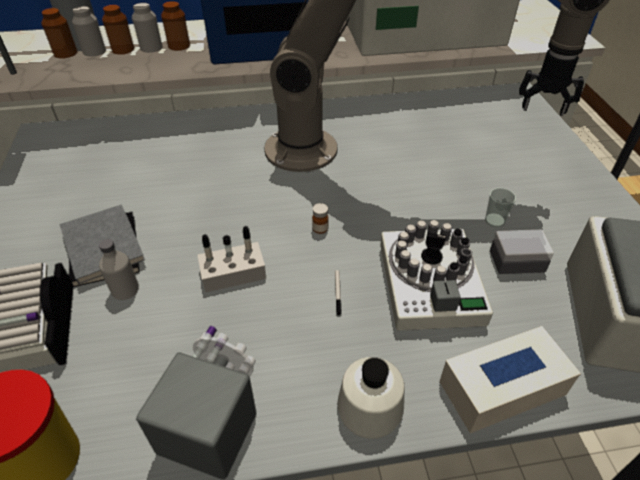

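The top view shows the photometer at about (242,222) with its lamp house at (247,180), and the rack at (395,257). In the scene view the middle tube of the rack at (227,245) looks shortest. I'll enlarge both.

```bash
python3 - <<'E'
from h import *
t=cv2.imread("pics/top0.png"); s=cv2.imread("pics/scene0.png")
r=lambda im,x,y,w,h,k:cv2.resize(im[y:y+h,x:x+w],None,fx=k,fy=k,interpolation=cv2.INTER_CUBIC)
a=np.hstack([r(t,200,165,90,100,4),r(t,360,230,70,50,5.7)[:400] if 0 else cv2.resize(t[230:280,360:430],(400,400*50//70)) if 0 else cv2.copyMakeBorder(r(t,360,232,70,48,5),0,160,0,0,cv2.BORDER_CONSTANT)])
cv2.imwrite("pics/c1.png",a)
b=np.hstack([r(s,380,210,115,120,3),cv2.copyMakeBorder(r(s,190,220,80,75,5)[:360],0,0,0,0,cv2.BORDER_CONSTANT)])
cv2.imwrite("pics/c2.png",b); print(a.shape,b.shape)
E
```

```text
(400, 710, 3) (360, 745, 3)
```

View pics/c1.png

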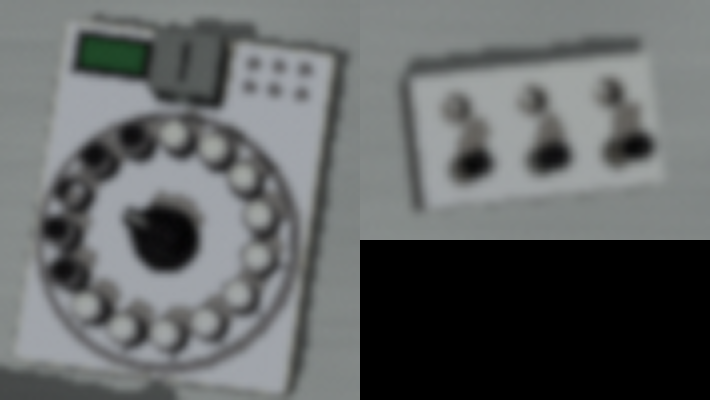

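View pics/c2.png

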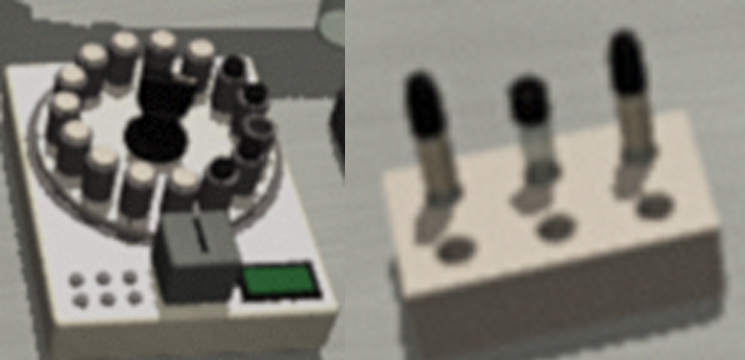

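The top crop shows the empty socket ring at about (219,212) and the changer disc centred at about (242,225). The empty rack holes are at (379,253), (395,252) and (410,251). The scene crop confirms the vial (flat cap) is the middle one, with its cap at (227,238).

```bash
python3 - <<'E'
from h import *
t=camera_params("top"); s=camera_params("scene")
c=lambda x,y:(x/4+200-.4,y/4+165-.4)
k=lambda x,y:((x-360)/5+360-.4,y/5+232-.4)
for q in[(457,107),(533,99),(609,93)]: print("hole",onz(t,k(*q),.05))
print("hole scene",[onz(s,((x-345)/5+190,y/5+220),.05)[:2] for x,y in[(455,250),(557,228),(654,205)]])
print("vial base scene",onz(s,((541-345)/5+190,172/5+220),.05),"cap",onz(s,((530-345)/5+190,86/5+220),.108),onz(t,k(552,155),.108))
print("disc",onz(t,c(168,240),.07)); print("sock",onz(t,c(75,188),.108)); print("lamp",onz(t,c(187,62),.11))
caps=[(178,134),(214,148),(243,177),(260,214),(258,257),(240,294),(208,322),(169,333),(127,326),(92,304)]
P=np.array([onz(t,c(*q),.114)[:2] for q in caps])
A=np.c_[2*P,np.ones(len(P))]; z=np.linalg.lstsq(A,(P**2).sum(1),rcond=None)[0]
print("ring",z[:2],np.sqrt(z[2]+z[:2]@z[:2]))
p=camera_params("wrist");o=get_obs()
T=rot(o["tool_rot"]); print("wrist cam in tool",T.T@(p["origin"]-o["eef_pos"]),"axes\n",T.T@rot(p["attitude"]),p["K"][0],p["D"]); print("T",T)
E
```

```text
hole [ 0.50884207 -0.18568359  0.05      ]
hole [ 0.51522642 -0.23290013  0.05      ]
hole [ 0.52038057 -0.28026273  0.05      ]
hole scene [array([ 0.52213611, -0.28127232]), array([ 0.51571072, -0.23295038]), array([ 0.50813957, -0.18615219])]
vial base scene [ 0.4775324  -0.23927908  0.05      ] cap [ 0.47629848 -0.23712397  0.108     ] [ 0.47692372 -0.23444091  0.108     ]
disc [0.58143604 0.23858419 0.07      ]
sock [0.61286921 0.30287826 0.108     ]
lamp [0.71047681 0.22409053 0.11      ]
ring [0.58042492 0.23614591] 0.07373250236662131
wrist cam in tool [ 0.08352447 -0.00076749 -0.14198088] axes
 [[ 9.86704776e-04  9.45691504e-01  3.25064004e-01]
 [ 9.99999450e-01 -1.04864299e-03  1.53463080e-05]
 [ 3.55388962e-04  3.25063810e-01 -9.45692018e-01]] [356.88776357   0.         320.41809596] [-0.02527235  0.          0.          0.          0.        ]
T [[-9.12388371e-01  4.09325220e-01 -5.70320142e-04]
 [ 4.09325597e-01  9.12386999e-01 -1.58748987e-03]
 [-1.29446958e-04 -1.68185393e-03 -9.99998577e-01]]
```

Both views agree:
- The vial is at (0.477,-0.238) and the rack yaw is about 7°.
- The changer axis is at (0.581,0.237).
- The socket is at an azimuth of about 65°.

Moving off.

```bash
python3 -m jog '[{"x":-0.415,"y":-0.378,"z":-0.04,"az":0.5},{"x":-0.415,"y":-0.378,"z":-0.04,"az":0.5},{"x":-0.415,"y":-0.378,"z":-0.04,"az":0.5},{"x":-0.415,"y":-0.378,"z":-0.04,"az":0.5},{"x":-0.415,"y":-0.378,"z":-0.04,"az":0.5},{"x":-0.415,"y":-0.378,"z":-0.04,"az":0.5},{"x":-0.415,"y":-0.378,"z":-0.04,"az":0.5},{"x":-0.415,"y":-0.378,"z":-0.04,"az":0.5},{"x":-0.415,"y":-0.378,"z":-0.04,"az":0.5},{"x":-0.415,"y":-0.378,"z":-0.04,"az":0.5},{"x":-0.415,"y":-0.378,"z":-0.04,"az":0.5},{"x":-0.415,"y":-0.378,"z":-0.04,"az":0.5}]' 1 25
cat >> h.py <<'E'
def rel(target,ydeg,name=""):
    """shift/turn in tool axes for target TCP, tool down, tool y at azimuth ydeg (mod 180)"""
    o=get_obs(); T=rot(o["tool_rot"]); 
    best=None
    for a in(ydeg,ydeg+180):
        c,s=np.cos(np.radians(a)),np.sin(np.radians(a))
        D=np.array([[-s,c,0],[c,s,0],[0,0,-1.]])
        rv=R.from_matrix(T.T@D).as_rotvec()
        if best is None or np.linalg.norm(rv)<np.linalg.norm(best): best=rv
    print(name,"shift",np.round(T.T@(np.array(target)-o["eef_pos"]),4),"turn",np.round(best,3),"q",np.round(o["q"],2),"eef",np.round(o["eef_pos"],4))
E
python3 -c "
from h import *
rel([.477,-.238,.22],7)"
```

```text
shift [-0.5326 -0.6963  0.0116] turn [-1.000e-03  1.000e-03  1.027e+00] q [-1.26  0.48  0.02  1.56 -0.01  1.11 -0.08] eef [0.2761 0.6153 0.2304]validation failed for argument at $[0]...
```

```bash
python3 -m jog '[{"x":-0.415,"y":-0.378,"z":-0.04,"ax":0,"ay":0,"az":0.5},{"x":-0.415,"y":-0.378,"z":-0.04,"ax":0,"ay":0,"az":0.5},{"x":-0.415,"y":-0.378,"z":-0.04,"ax":0,"ay":0,"az":0.5},{"x":-0.415,"y":-0.378,"z":-0.04,"ax":0,"ay":0,"az":0.5},{"x":-0.415,"y":-0.378,"z":-0.04,"ax":0,"ay":0,"az":0.5},{"x":-0.415,"y":-0.378,"z":-0.04,"ax":0,"ay":0,"az":0.5},{"x":-0.415,"y":-0.378,"z":-0.04,"ax":0,"ay":0,"az":0.5},{"x":-0.415,"y":-0.378,"z":-0.04,"ax":0,"ay":0,"az":0.5},{"x":-0.415,"y":-0.378,"z":-0.04,"ax":0,"ay":0,"az":0.5},{"x":-0.415,"y":-0.378,"z":-0.04,"ax":0,"ay":0,"az":0.5},{"x":-0.415,"y":-0.378,"z":-0.04,"ax":0,"ay":0,"az":0.5},{"x":-0.415,"y":-0.378,"z":-0.04,"ax":0,"ay":0,"az":0.5}]' 1 25
python3 -c "
from h import *
rel([.477,-.238,.22],7)"
```

```text
t: 1.3
eef_pos: [0.5018, 0.0948, 0.2718]
tool_rot: [0.001, 0.449, 0.894, -0.0]
contact_force: [-0.2, -0.5, 0.5]
gripper_width: 1.0
grasp_force: 0.0
 shift [-0.2519 -0.2188  0.0523] turn [0.001 0.002 0.518] q [-0.67  0.16  0.41  1.92 -0.07  1.07  0.41] eef [0.5018 0.0948 0.2718]
```

```bash
python3 -m jog '[{"x":-0.252,"y":-0.219,"z":0.052,"ax":0,"ay":0,"az":0.518},{"x":-0.252,"y":-0.219,"z":0.052,"ax":0,"ay":0,"az":0.518},{"x":-0.252,"y":-0.219,"z":0.052,"ax":0,"ay":0,"az":0.518},{"x":-0.252,"y":-0.219,"z":0.052,"ax":0,"ay":0,"az":0.518},{"x":-0.252,"y":-0.219,"z":0.052,"ax":0,"ay":0,"az":0.518},{"x":-0.252,"y":-0.219,"z":0.052,"ax":0,"ay":0,"az":0.518},{"x":-0.252,"y":-0.219,"z":0.052,"ax":0,"ay":0,"az":0.518},{"x":-0.252,"y":-0.219,"z":0.052,"ax":0,"ay":0,"az":0.518},{"x":-0.252,"y":-0.219,"z":0.052,"ax":0,"ay":0,"az":0.518},{"x":-0.252,"y":-0.219,"z":0.052,"ax":0,"ay":0,"az":0.518}]'
python3 - <<'E'
from h import *
p,im=snap("wrist","w1.png"); rel([.477,-.238,.08],7)
for X in [(.4773,-.2376,.108),(.4773,-.2376,.05),(.515,-.233,.05)]: print(proj(p,X))
E
```

```text
t: 2.3
eef_pos: [0.4784, -0.2305, 0.219]
tool_rot: [-0.0, 0.659, 0.753, 0.0]
contact_force: [-0.3, 1.2, -0.1]
gripper_width: 0.998
grasp_force: 0.0
 shift [-0.0076 -0.0026  0.1392] turn [-0.    -0.001  0.012] q [-0.2   0.29  0.65  1.94 -0.21  0.97  0.68] eef [ 0.4786 -0.2302  0.2192]
[317.88682516 245.0952209 ]
[318.36897688 223.68134196]
[360.24596543 224.203625  ]
```

View pics/w1.png

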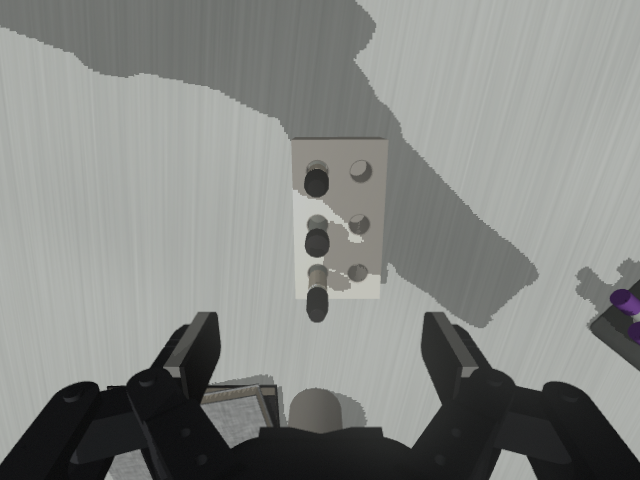

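The wrist picture shows the vial cap at (317,243), between the tubes at (316,182) and (317,305). My estimate projects to (318,245), which is within about 1 mm. Going down partway to let the arm settle.

```bash
python3 -m jog '[{"x":-0.006,"y":0,"z":0.03,"ax":0,"ay":0,"az":0.01},{"x":-0.006,"y":0,"z":0.06,"ax":0,"ay":0,"az":0.01},{"x":-0.006,"y":0,"z":0.07,"ax":0,"ay":0,"az":0.01},{"x":-0.006,"y":0,"z":0.07,"ax":0,"ay":0,"az":0.01},{"x":-0.006,"y":0,"z":0.07,"ax":0,"ay":0,"az":0.01},{"x":-0.006,"y":0,"z":0.07,"ax":0,"ay":0,"az":0.01}]'
python3 - <<'E'
from h import *
p=camera_params("wrist");im=read_camera("wrist"); rel([.477,-.2376,.077],7)
m=(im.max(2)<60).astype(np.uint8)
n,l,st,c=cv2.connectedComponentsWithStats(m)
for i in range(1,n):
    if 150<st[i,4]<8000: print(st[i],c[i])
print(proj(p,(.477,-.2376,.108)),proj(p,(.477,-.2376,.099)))
cv2.imwrite("pics/w2.png",im[:,:,::-1])
E
```

```text
t: 2.95
eef_pos: [0.4799, -0.2381, 0.1507]
tool_rot: [0.001, 0.663, 0.749, 0.001]
contact_force: [0.7, -0.3, -0.5]
gripper_width: 0.995
grasp_force: 0.0
 shift [ 0.0009 -0.0028  0.0736] turn [ 0.002  0.001 -0.001] q [-0.14  0.39  0.61  2.   -0.3   0.83  0.76] eef [ 0.4798 -0.2382  0.1506]
[ 296  171   33   39 1006] [312.57256461 189.65904573]
[300 249  31  24 302] [315.63245033 257.05629139]
[301 273  29  15 204] [316.59313725 281.09313725]
[302 324  28  44 899] [315.44493882 343.26696329]
[315.48936094 272.5175434 ] [315.66217402 266.26211554]
```

```bash
python3 -m jog '[{"x":0.001,"y":-0.003,"z":0.02,"ax":0,"ay":0,"az":0},{"x":0.001,"y":-0.003,"z":0.04,"ax":0,"ay":0,"az":0},{"x":0.001,"y":-0.003,"z":0.06,"ax":0,"ay":0,"az":0},{"x":0.001,"y":-0.003,"z":0.073,"ax":0,"ay":0,"az":0},{"x":0.001,"y":-0.003,"z":0.073,"ax":0,"ay":0,"az":0},{"x":0.001,"y":-0.003,"z":0.073,"ax":0,"ay":0,"az":0}]'
python3 -m jog '[{"x":0,"y":0,"z":0,"ax":0,"ay":0,"az":0},{"x":0,"y":0,"z":0,"ax":0,"ay":0,"az":0},{"x":0,"y":0,"z":0,"ax":0,"ay":0,"az":0},{"x":0,"y":0,"z":0,"ax":0,"ay":0,"az":0},{"x":0,"y":0,"z":0,"ax":0,"ay":0,"az":0},{"x":0,"y":0,"z":0,"ax":0,"ay":0,"az":0},{"x":0,"y":0,"z":0,"ax":0,"ay":0,"az":0},{"x":0,"y":0,"z":0,"ax":0,"ay":0,"az":0}]' 0 25
```

```text
t: 3.6
eef_pos: [0.4761, -0.2377, 0.0769]
tool_rot: [0.0, 0.663, 0.748, 0.0]
contact_force: [0.2, 0.2, 0.3]
gripper_width: 1.001
grasp_force: 0.0
t: 4.4
eef_pos: [0.4759, -0.2375, 0.0765]
tool_rot: [0.0, 0.663, 0.749, 0.0]
contact_force: [-0.3, 0.2, 3.7]
gripper_width: 0.213
grasp_force: 24.5
```

```bash
python3 -m jog '[{"x":0,"y":0,"z":-0.01,"ax":0,"ay":0,"az":0},{"x":0,"y":0,"z":-0.03,"ax":0,"ay":0,"az":0},{"x":0,"y":0,"z":-0.06,"ax":0,"ay":0,"az":0},{"x":0,"y":0,"z":-0.09,"ax":0,"ay":0,"az":0},{"x":0,"y":0,"z":-0.12,"ax":0,"ay":0,"az":0},{"x":0,"y":0,"z":-0.15,"ax":0,"ay":0,"az":0},{"x":0,"y":0,"z":-0.16,"ax":0,"ay":0,"az":0},{"x":0,"y":0,"z":-0.16,"ax":0,"ay":0,"az":0}]'
python3 - <<'E'
from h import *
a=np.radians(66);u=np.array([np.cos(a),np.sin(a)])
c=np.array([.581,.237])
rel([*(c+.025*u),.25],-24)
E
```

```text
t: 5.2
eef_pos: [0.4764, -0.2376, 0.2377]
tool_rot: [0.001, 0.663, 0.749, 0.001]
contact_force: [0.4, 0.4, -0.9]
gripper_width: 0.211
grasp_force: 24.5
 shift [ 0.4799  0.1741 -0.0121] turn [ 0.003 -0.     0.54 ] q [-0.21  0.27  0.67  1.93 -0.2   1.01  0.67] eef [ 0.4764 -0.2376  0.2377]
```

```bash
python3 -m jog '[{"x":0.02,"y":0.007,"z":-0.01,"ax":0,"ay":0,"az":0.02},{"x":0.06,"y":0.022,"z":-0.012,"ax":0,"ay":0,"az":0.07},{"x":0.10,"y":0.036,"z":-0.012,"ax":0,"ay":0,"az":0.11},{"x":0.14,"y":0.051,"z":-0.012,"ax":0,"ay":0,"az":0.16},{"x":0.18,"y":0.065,"z":-0.012,"ax":0,"ay":0,"az":0.20},{"x":0.22,"y":0.080,"z":-0.012,"ax":0,"ay":0,"az":0.25},{"x":0.26,"y":0.094,"z":-0.012,"ax":0,"ay":0,"az":0.29},{"x":0.30,"y":0.109,"z":-0.012,"ax":0,"ay":0,"az":0.34},{"x":0.34,"y":0.123,"z":-0.012,"ax":0,"ay":0,"az":0.38},{"x":0.38,"y":0.138,"z":-0.012,"ax":0,"ay":0,"az":0.43},{"x":0.42,"y":0.152,"z":-0.012,"ax":0,"ay":0,"az":0.48},{"x":0.45,"y":0.163,"z":-0.012,"ax":0,"ay":0,"az":0.51}]'
python3 -m jog '[{"x":0.02,"y":0.007,"z":0,"ax":0,"ay":0,"az":0.02},{"x":0.03,"y":0.011,"z":0,"ax":0,"ay":0,"az":0.03},{"x":0.03,"y":0.011,"z":0,"ax":0,"ay":0,"az":0.03},{"x":0.03,"y":0.011,"z":0,"ax":0,"ay":0,"az":0.03},{"x":0.03,"y":0.011,"z":0,"ax":0,"ay":0,"az":0.03}]'
python3 - <<'E'
from h import *
p,im=snap("wrist","w3.png"); o=get_obs(); print(o["eef_pos"],o["tool_rot"])
np.savez("w3.npz",K=p["K"],D=p["D"],origin=p["origin"],attitude=rot(p["attitude"]))
a=np.radians(66);u=np.array([np.cos(a),np.sin(a)]);c=np.array([.581,.237])
print(proj(p,[*(c+.075*u),.108]),proj(p,[*c,.07]))
E
```

```text
t: 6.4
eef_pos: [0.5821, 0.2322, 0.2459]
tool_rot: [-0.0, 0.83, 0.557, -0.002]
contact_force: [0.9, -0.9, -0.9]
gripper_width: 0.211
grasp_force: 24.5
t: 6.9
eef_pos: [0.6045, 0.2506, 0.2482]
tool_rot: [0.0, 0.839, 0.544, -0.0]
contact_force: [0.5, -0.2, 0.1]
gripper_width: 0.21
grasp_force: 24.5
[0.60457668 0.2509122  0.24837265] [-8.55255818e-06  8.39228525e-01  5.43778860e-01 -1.86139909e-04]
[299.36911152 159.53064857] [303.24627624 236.05227686]
```

View pics/w3.png

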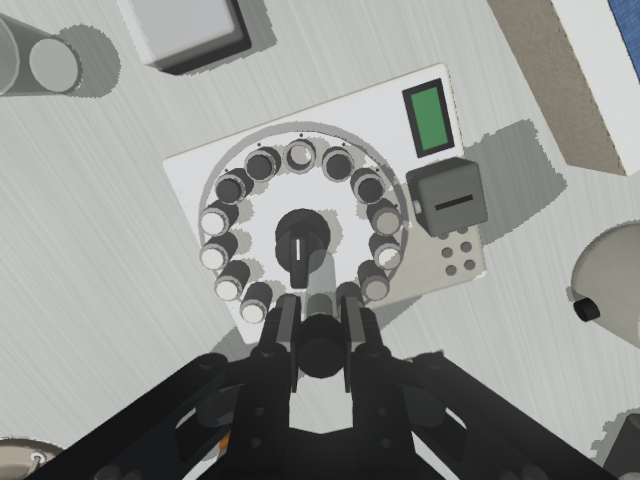

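The wrist picture shows the empty socket at about (300,155), against a prediction of (299,160). The knob is at (301,235), and the vial hangs upright between the fingers at (320,280). I'll enlarge the socket and mark the rim.

```bash
python3 - <<'E'
from h import *
im=cv2.imread("pics/w3.png")
a=cv2.resize(im[130:190,265:345],None,fx=5,fy=5,interpolation=cv2.INTER_CUBIC)
b=cv2.resize(im[195:295,255:335],None,fx=3,fy=3,interpolation=cv2.INTER_CUBIC)
cv2.imwrite("pics/c3.png",np.hstack([a,b]))
E
```

```text
(no output)
```

View pics/c3.png

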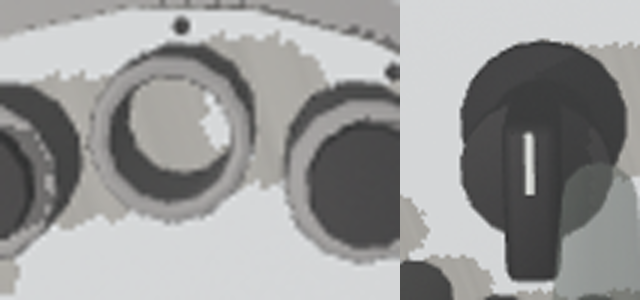

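```bash
python3 - <<'E'
from h import *
p=dict(np.load("w3.npz")); S=onz(p,(299.0,157.2),.108); print(S)
v=S[:2]-[.581,.2368]; print(np.linalg.norm(v),np.degrees(np.arctan2(v[1],v[0])))
print("vial bottom proj", proj(p,(.6046,.2509,.25-.069)))
rel([S[0],S[1],.225],-24.5)
E
```

```text
[0.61199783 0.30723879 0.108     ]
0.0769577042003013 66.24726001363312
vial bottom proj [319.75698326 257.47961383]
 shift [ 0.0544 -0.0162  0.0234] turn [-0.     0.     0.007] q [-0.89  0.47  0.57  1.62 -0.27  1.13 -0.67] eef [0.6046 0.2509 0.2484]
```

```bash
python3 -m jog '[{"x":0.02,"y":-0.006,"z":0,"ax":0,"ay":0,"az":0},{"x":0.04,"y":-0.012,"z":0.01,"ax":0,"ay":0,"az":0.007},{"x":0.054,"y":-0.016,"z":0.02,"ax":0,"ay":0,"az":0.007},{"x":0.054,"y":-0.016,"z":0.04,"ax":0,"ay":0,"az":0.007},{"x":0.054,"y":-0.016,"z":0.05,"ax":0,"ay":0,"az":0.007},{"x":0.054,"y":-0.016,"z":0.05,"ax":0,"ay":0,"az":0.007},{"x":0.054,"y":-0.016,"z":0.05,"ax":0,"ay":0,"az":0.007},{"x":0.054,"y":-0.016,"z":0.05,"ax":0,"ay":0,"az":0.007}]'
python3 - <<'E'
from h import *
p,im=snap("wrist","w4.png"); rel([.6120,.3072,.183],-24.5)
q=dict(np.load("w3.npz")); S=onz(q,(299.0,157.2),.108); print(proj(p,S), proj(p,get_obs()["eef_pos"]-[0,0,.0685]))
a=cv2.resize(im[140:290,240:400],None,fx=4,fy=4,interpolation=cv2.INTER_CUBIC)[:,:,::-1]
cv2.imwrite("pics/c4.png",a)
E
```

```text
t: 7.75
eef_pos: [0.6128, 0.3083, 0.1992]
tool_rot: [0.0, 0.841, 0.541, 0.001]
contact_force: [-0.0, -0.5, 0.1]
gripper_width: 0.216
grasp_force: 24.5
 shift [-0.0014 -0.0003  0.0163] turn [ 0.001 -0.001  0.001] q [-0.92  0.57  0.54  1.59 -0.32  1.07 -0.72] eef [0.6128 0.3083 0.1993]
[319.30722657 247.01794375] [319.67118663 257.32350227]
```

View pics/c4.png

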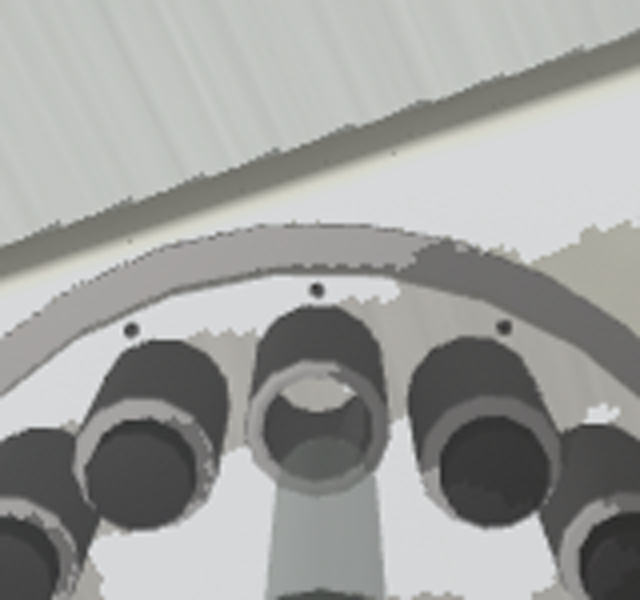

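The rim is centred at (319,247), as predicted, and the vial's bottom edge at (320,249) lines up to within about 1 mm. Lowering.

```bash
python3 -m jog '[{"x":-0.001,"y":0,"z":0.005,"ax":0,"ay":0,"az":0},{"x":-0.001,"y":0,"z":0.01,"ax":0,"ay":0,"az":0},{"x":-0.001,"y":0,"z":0.015,"ax":0,"ay":0,"az":0},{"x":-0.001,"y":0,"z":0.019,"ax":0,"ay":0,"az":0},{"x":-0.001,"y":0,"z":0.022,"ax":0,"ay":0,"az":0},{"x":-0.001,"y":0,"z":0.025,"ax":0,"ay":0,"az":0},{"x":-0.001,"y":0,"z":0.028,"ax":0,"ay":0,"az":0},{"x":-0.001,"y":0,"z":0.028,"ax":0,"ay":0,"az":0}]'
python3 - <<'E'
from h import *
rel([.6120,.3072,.1385],-24.5)
E
```

```text
t: 8.6
eef_pos: [0.6115, 0.3075, 0.1698]
tool_rot: [-0.0, 0.841, 0.542, -0.0]
contact_force: [-0.4, -0.6, 0.0]
gripper_width: 0.214
grasp_force: 24.5
 shift [-0.      0.0006  0.0313] turn [-0.     0.001  0.002] q [-0.91  0.6   0.52  1.61 -0.33  1.02 -0.71] eef [0.6115 0.3075 0.1698]
```

Base is at about 0.101, 7 mm inside the mouth, with no contact. Continuing.

```bash
python3 -m jog '[{"x":0,"y":0,"z":0.004,"ax":0,"ay":0,"az":0},{"x":0,"y":0,"z":0.008,"ax":0,"ay":0,"az":0},{"x":0,"y":0,"z":0.012,"ax":0,"ay":0,"az":0},{"x":0,"y":0,"z":0.016,"ax":0,"ay":0,"az":0},{"x":0,"y":0,"z":0.02,"ax":0,"ay":0,"az":0},{"x":0,"y":0,"z":0.023,"ax":0,"ay":0,"az":0},{"x":0,"y":0,"z":0.026,"ax":0,"ay":0,"az":0},{"x":0,"y":0,"z":0.026,"ax":0,"ay":0,"az":0}]'
python3 -m jog '[{"x":0,"y":0,"z":0.001,"ax":0,"ay":0,"az":0},{"x":0,"y":0,"z":0.002,"ax":0,"ay":0,"az":0},{"x":0,"y":0,"z":0.003,"ax":0,"ay":0,"az":0},{"x":0,"y":0,"z":0.003,"ax":0,"ay":0,"az":0},{"x":0,"y":0,"z":0.003,"ax":0,"ay":0,"az":0}]'
```

```text
t: 9.4
eef_pos: [0.6115, 0.3075, 0.1438]
tool_rot: [-0.0, 0.841, 0.542, -0.0]
contact_force: [0.2, -0.5, -0.6]
gripper_width: 0.215
grasp_force: 24.5
t: 9.9
eef_pos: [0.6117, 0.3076, 0.1413]
tool_rot: [-0.0, 0.841, 0.542, 0.0]
contact_force: [0.1, 0.5, 0.4]
gripper_width: 0.214
grasp_force: 24.5
```

```bash
for i in 1 2; do python3 -m jog '[{"x":0,"y":0,"z":0.0005,"ax":0,"ay":0,"az":0},{"x":0,"y":0,"z":0.001,"ax":0,"ay":0,"az":0},{"x":0,"y":0,"z":0.001,"ax":0,"ay":0,"az":0}]'|grep -E "eef|contact"; done
```

```text
eef_pos: [0.6117, 0.3075, 0.1402]
contact_force: [0.8, -0.2, 1.2]
eef_pos: [0.6116, 0.3075, 0.1392]
contact_force: [0.5, 1.4, -0.0]
```

```bash
for i in 1 2; do python3 -m jog '[{"x":0,"y":0,"z":0.0005,"ax":0,"ay":0,"az":0},{"x":0,"y":0,"z":0.001,"ax":0,"ay":0,"az":0},{"x":0,"y":0,"z":0.001,"ax":0,"ay":0,"az":0}]'|grep -E "eef|contact"; done
```

```text
eef_pos: [0.612, 0.3077, 0.1386]
contact_force: [-0.2, 0.0, 2.4]
eef_pos: [0.6124, 0.3079, 0.1385]
contact_force: [-0.6, -0.5, 7.2]
```

Contact comes exactly where expected: the vial is seated with 7 N on the floor. Releasing gently and rising.

```bash
python3 -m jog '[{"x":0,"y":0,"z":0,"ax":0,"ay":0,"az":0},{"x":0,"y":0,"z":0,"ax":0,"ay":0,"az":0},{"x":0,"y":0,"z":0,"ax":0,"ay":0,"az":0},{"x":0,"y":0,"z":0,"ax":0,"ay":0,"az":0},{"x":0,"y":0,"z":0,"ax":0,"ay":0,"az":0}]' 0.5
python3 -m jog '[{"x":0,"y":0,"z":-0.01,"ax":0,"ay":0,"az":0},{"x":0,"y":0,"z":-0.03,"ax":0,"ay":0,"az":0},{"x":0,"y":0,"z":-0.06,"ax":0,"ay":0,"az":0},{"x":0,"y":0,"z":-0.09,"ax":0,"ay":0,"az":0},{"x":0,"y":0,"z":-0.11,"ax":0,"ay":0,"az":0},{"x":-0.04,"y":0,"z":-0.12,"ax":0,"ay":0,"az":0},{"x":-0.07,"y":0,"z":-0.12,"ax":0,"ay":0,"az":0},{"x":-0.07,"y":0,"z":-0.12,"ax":0,"ay":0,"az":0},{"x":-0.07,"y":0,"z":-0.12,"ax":0,"ay":0,"az":0},{"x":-0.07,"y":0,"z":-0.12,"ax":0,"ay":0,"az":0}]'
python3 - <<'E'
from h import *
p,im=snap("wrist","w5.png")
np.savez("w5.npz",K=p["K"],D=p["D"],origin=p["origin"],attitude=rot(p["attitude"]))
rel([.581,.237,.25],-24.5)
for X in[(.612,.3072,.17),(.612,.3072,.108),(.581,.237,.142),(.581,.237,.116)]: print(proj(p,X))
cv2.imwrite("pics/c5.png",cv2.resize(im[100:340,220:420],None,fx=2.5,fy=2.5,interpolation=cv2.INTER_CUBIC)[:,:,::-1])
E
```

```text
t: 11.6
eef_pos: [0.6116, 0.3075, 0.1371]
tool_rot: [0.0, 0.841, 0.542, -0.0]
contact_force: [-0.4, -0.1, -0.0]
gripper_width: 0.495
grasp_force: 0.0
t: 12.6
eef_pos: [0.5829, 0.2452, 0.2576]
tool_rot: [-0.0, 0.84, 0.542, 0.0]
contact_force: [0.3, 0.6, 0.4]
gripper_width: 0.497
grasp_force: 0.0
 shift [-0.0083  0.0017  0.0073] turn [-0.    -0.     0.003] q [-0.92  0.43  0.58  1.66 -0.25  1.13 -0.7 ] eef [0.5828 0.2453 0.2573]
[321.44896015 143.55255781]
[321.26814056 138.43022397]
[322.0463312  244.70074463]
[321.92569458 234.30016725]
```

View pics/c5.png

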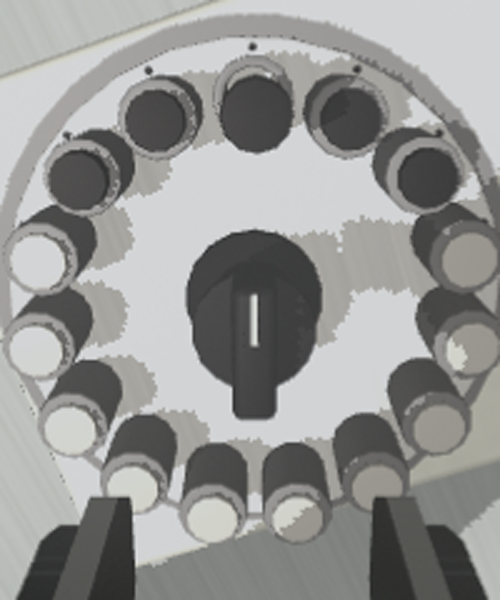

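The vial stands seated in its socket, cap at (322,146). The knob bar spans (321,216) to (321,268), and the white caps form a clear ring. I'll fit the axis to the caps.

```bash
python3 - <<'E'
from h import *
p=dict(np.load("w5.npz")); c=lambda x,y:(x/2.5+220-.3,y/2.5+100-.3)
caps=[(40,257),(37,345),(72,424),(131,484),(212,518),(298,518),(378,487),(437,422),(469,345),(469,257)]
P=np.array([onz(p,c(*q),.114)[:2] for q in caps])
A=np.c_[2*P,np.ones(len(P))]; z=np.linalg.lstsq(A,(P**2).sum(1),rcond=None)[0]
print("ring",z[:2],np.sqrt(z[2]+z[:2]@z[:2]))
print("bar bottom end",onz(p,c(253.5,418),.142),"left/right",onz(p,c(232,400),.142),onz(p,c(275,400),.142))
print("vial cap",onz(p,c(256,115),.17))
print("line",onz(p,c(254,293),.142),onz(p,c(254,346),.142))
im=cv2.imread("pics/w5.png",0); print(im[205:275:2,321])
E
```

```text
ring [0.58169854 0.23968718] 0.07352982162242017
bar bottom end [0.57277531 0.22049235 0.142     ] left/right [0.56917268 0.22876906 0.142     ] [0.58135708 0.22327825 0.142     ]
vial cap [0.61183727 0.30584791 0.17      ]
line [0.58950222 0.25729132 0.142     ] [0.58266475 0.24209324 0.142     ]
[ 59  59  60  59  59  62 106 210 210 210 210 209 209 210 210 209 203  70
  71  71  70  70  70  68  70  69  68  69  68  68  69 101 210 210 210]
```

Axis at (0.5817,0.2393) and bar at azimuth 66°. Approaching the knob.

```bash
python3 -c "
from h import *
rel([.5817,.2393,.17],-24)"
python3 -m jog '[{"x":-0.005,"y":0,"z":0.02,"ax":0,"ay":0,"az":0},{"x":-0.006,"y":0,"z":0.05,"ax":0,"ay":0,"az":0},{"x":-0.006,"y":0,"z":0.08,"ax":0,"ay":0,"az":0},{"x":-0.006,"y":0,"z":0.087,"ax":0,"ay":0,"az":0},{"x":-0.006,"y":0,"z":0.087,"ax":0,"ay":0,"az":0},{"x":-0.006,"y":0,"z":0.087,"ax":0,"ay":0,"az":0}]' 0.5 60
python3 -c "
from h import *
rel([.5817,.2393,.121],-24)"
```

```text
shift [-0.006   0.0014  0.0873] turn [-0.    -0.    -0.005] q [-0.92  0.43  0.58  1.66 -0.25  1.13 -0.7 ] eef [0.5828 0.2453 0.2573]
t: 13.25
eef_pos: [0.5813, 0.2389, 0.1715]
tool_rot: [0.0, 0.841, 0.542, 0.001]
contact_force: [0.8, -0.2, -0.5]
gripper_width: 0.501
grasp_force: 0.0
 shift [0.0005 0.0001 0.0505] turn [ 0.001 -0.001 -0.007] q [-0.88  0.51  0.54  1.76 -0.31  0.96 -0.64] eef [0.5813 0.2389 0.1715]
```

```bash
python3 -m jog '[{"x":0,"y":0,"z":0.015,"ax":0,"ay":0,"az":-0.005},{"x":0,"y":0,"z":0.03,"ax":0,"ay":0,"az":-0.005},{"x":0,"y":0,"z":0.045,"ax":0,"ay":0,"az":-0.005},{"x":0,"y":0,"z":0.05,"ax":0,"ay":0,"az":-0.005},{"x":0,"y":0,"z":0.05,"ax":0,"ay":0,"az":-0.005},{"x":0,"y":0,"z":0.05,"ax":0,"ay":0,"az":-0.005}]'
python3 -m jog '[{"x":0,"y":0,"z":0,"ax":0,"ay":0,"az":0},{"x":0,"y":0,"z":0,"ax":0,"ay":0,"az":0},{"x":0,"y":0,"z":0,"ax":0,"ay":0,"az":0},{"x":0,"y":0,"z":0,"ax":0,"ay":0,"az":0},{"x":0,"y":0,"z":0,"ax":0,"ay":0,"az":0},{"x":0,"y":0,"z":0,"ax":0,"ay":0,"az":0},{"x":0,"y":0,"z":0,"ax":0,"ay":0,"az":0}]' 0 60
python3 -c "
from h import *
rel([.5817,.2393,.121],-24);print(get_obs()['torque'])"
```

```text
t: 13.85
eef_pos: [0.5805, 0.2383, 0.1204]
tool_rot: [0.0, 0.839, 0.544, 0.0]
contact_force: [0.6, -0.5, 0.3]
gripper_width: 0.499
grasp_force: 0.0
t: 14.55
eef_pos: [0.5807, 0.2385, 0.1211]
tool_rot: [-0.0, 0.839, 0.544, 0.001]
contact_force: [-0.9, 0.5, 6.1]
gripper_width: 0.15
grasp_force: 59.7
 shift [0.0012 0.0006 0.0001] turn [ 0.    -0.001 -0.002] q [-0.86  0.57  0.51  1.8  -0.35  0.87 -0.61] eef [0.5807 0.2385 0.1211]
[-0.09314222  0.35833163  0.07567283]
```

```bash
cat > st.py <<'E'
from h import *
o=get_obs();T=rot(o["tool_rot"]);a=np.degrees(np.arctan2(T[1,0],T[0,0]))
print("t%.2f xaz %.2f eef %s F %s M %s w %.3f g %.0f q7 %.2f"%(o["t"],a,np.round(o["eef_pos"],4),np.round(o["contact_force"],1),np.round(o["torque"],3),o["gripper_width"],o["grasp_force"],o["q"][6]))
E
python3 st.py
python3 -m jog '[{"x":0.001,"y":0,"z":-0.001,"ax":0,"ay":0,"az":0.02},{"x":0.001,"y":0,"z":-0.001,"ax":0,"ay":0,"az":0.05},{"x":0.001,"y":0,"z":-0.001,"ax":0,"ay":0,"az":0.1},{"x":0.001,"y":0,"z":-0.001,"ax":0,"ay":0,"az":0.15},{"x":0.001,"y":0,"z":-0.001,"ax":0,"ay":0,"az":0.2},{"x":0.001,"y":0,"z":-0.001,"ax":0,"ay":0,"az":0.2}]' >/dev/null; python3 st.py
python3 -m jog '[{"x":0,"y":0,"z":0,"ax":0,"ay":0,"az":0.05},{"x":0,"y":0,"z":0,"ax":0,"ay":0,"az":0.1},{"x":0,"y":0,"z":0,"ax":0,"ay":0,"az":0.15},{"x":0,"y":0,"z":0,"ax":0,"ay":0,"az":0.15}]' >/dev/null; python3 st.py
python3 -m jog '[{"x":0,"y":0,"z":0,"ax":0,"ay":0,"az":0.03},{"x":0,"y":0,"z":0,"ax":0,"ay":0,"az":0.06},{"x":0,"y":0,"z":0,"ax":0,"ay":0,"az":0.06}]' >/dev/null; python3 st.py
python3 -m jog '[{"x":0,"y":0,"z":0,"ax":0,"ay":0,"az":0.03},{"x":0,"y":0,"z":0,"ax":0,"ay":0,"az":0.06},{"x":0,"y":0,"z":0,"ax":0,"ay":0,"az":0.06}]' >/dev/null; python3 st.py
```

```text
t14.55 xaz 65.88 eef [0.5807 0.2385 0.1211] F [-0.9  0.5  6.1] M [-0.093  0.358  0.076] w 0.150 g 60 q7 -0.61
t15.15 xaz 54.30 eef [0.5804 0.2386 0.1211] F [-1.6 -2.9  2.1] M [-0.483  0.231  0.097] w 0.148 g 59 q7 -0.78
t15.55 xaz 45.80 eef [0.5803 0.2387 0.1211] F [-1.7 -3.3  1.2] M [-0.585  0.315  0.061] w 0.147 g 59 q7 -0.90
t15.85 xaz 42.31 eef [0.5802 0.2388 0.1211] F [-4.  -3.2  2.3] M [-0.746  0.706 -0.012] w 0.151 g 59 q7 -0.95
t16.15 xaz 38.89 eef [0.5802 0.2389 0.1211] F [-4.4 -4.2  1.7] M [-0.731  0.72   0.163] w 0.150 g 59 q7 -1.00
```

One click passed: the torque fell and then jumped at about 24–27°. Continuing.

```bash

python3 -m jog '[{"x":0,"y":0,"z":0,"ax":0,"ay":0,"az":0.05},{"x":0,"y":0,"z":0,"ax":0,"ay":0,"az":0.1},{"x":0,"y":0,"z":0,"ax":0,"ay":0,"az":0.15},{"x":0,"y":0,"z":0,"ax":0,"ay":0,"az":0.2},{"x":0,"y":0,"z":0,"ax":0,"ay":0,"az":0.25},{"x":0,"y":0,"z":0,"ax":0,"ay":0,"az":0.3},{"x":0,"y":0,"z":0,"ax":0,"ay":0,"az":0.33},{"x":0,"y":0,"z":0,"ax":0,"ay":0,"az":0.33}]' >/dev/null; python3 st.py
python3 -m jog '[{"x":0,"y":0,"z":0,"ax":0,"ay":0,"az":0.03},{"x":0,"y":0,"z":0,"ax":0,"ay":0,"az":0.06},{"x":0,"y":0,"z":0,"ax":0,"ay":0,"az":0.1},{"x":0,"y":0,"z":0,"ax":0,"ay":0,"az":0.1}]' >/dev/null; python3 st.py
python3 -m jog '[{"x":0,"y":0,"z":0,"ax":0,"ay":0,"az":0.05},{"x":0,"y":0,"z":0,"ax":0,"ay":0,"az":0.1},{"x":0,"y":0,"z":0,"ax":0,"ay":0,"az":0.15},{"x":0,"y":0,"z":0,"ax":0,"ay":0,"az":0.2},{"x":0,"y":0,"z":0,"ax":0,"ay":0,"az":0.25},{"x":0,"y":0,"z":0,"ax":0,"ay":0,"az":0.28},{"x":0,"y":0,"z":0,"ax":0,"ay":0,"az":0.28},{"x":0,"y":0,"z":0,"ax":0,"ay":0,"az":0.28}]' >/dev/null; python3 st.py
```

```text
t16.95 xaz 19.98 eef [0.58   0.2392 0.1211] F [-4.3 -4.2  3.1] M [-0.679  0.844  0.007] w 0.148 g 59 q7 -1.27
t17.35 xaz 14.27 eef [0.58   0.2393 0.1211] F [-4.5 -2.7  3.1] M [-0.623  0.857  0.135] w 0.150 g 60 q7 -1.35
t18.15 xaz -1.71 eef [0.5799 0.2397 0.1211] F [-5.1 -2.6  2.8] M [-0.489  0.884  0.051] w 0.146 g 59 q7 -1.58
```

```bash

python3 -m jog '[{"x":0,"y":0,"z":0,"ax":0,"ay":0,"az":0.015},{"x":0,"y":0,"z":0,"ax":0,"ay":0,"az":0.03},{"x":0,"y":0,"z":0,"ax":0,"ay":0,"az":0.045},{"x":0,"y":0,"z":0,"ax":0,"ay":0,"az":0.045},{"x":0,"y":0,"z":0,"ax":0,"ay":0,"az":0.045}]' >/dev/null; python3 st.py
for i in 1 2 3; do python3 -m jog '[{"x":0,"y":0,"z":0,"ax":0,"ay":0,"az":0.01},{"x":0,"y":0,"z":0,"ax":0,"ay":0,"az":0.01},{"x":0,"y":0,"z":0,"ax":0,"ay":0,"az":0.01}]' >/dev/null; python3 st.py; done
```

```text
t18.65 xaz -4.29 eef [0.5799 0.2398 0.1211] F [-5.7 -2.1  2.2] M [-0.517  0.848  0.037] w 0.147 g 60 q7 -1.62
t18.95 xaz -4.87 eef [0.58   0.2397 0.1211] F [-4.5 -1.3  2.3] M [-0.494  0.904  0.031] w 0.153 g 59 q7 -1.63
t19.25 xaz -5.44 eef [0.5799 0.2397 0.1211] F [-5.3 -2.8  2.7] M [-0.516  0.917  0.049] w 0.150 g 60 q7 -1.63
t19.55 xaz -6.01 eef [0.5799 0.2398 0.1211] F [-4.7 -2.6  3.3] M [-0.508  0.927  0.059] w 0.149 g 60 q7 -1.64
```

```bash
python3 - <<'E'
from h import *
p,im=snap("wrist","w6.png")
np.savez("w6.npz",K=p["K"],D=p["D"],origin=p["origin"],attitude=rot(p["attitude"]))
c=np.array([.5817,.2393])
for d in(66-72,):
    a=np.radians(d);print(proj(p,[*(c+.075*np.array([np.cos(a),np.sin(a)])),.17]))
cv2.imwrite("pics/c6.png",cv2.resize(im[0:200,200:440],None,fx=3,fy=3,interpolation=cv2.INTER_CUBIC)[:,:,::-1])
E
```

```text
[317.810676   149.23201265]
```

View pics/c6.png

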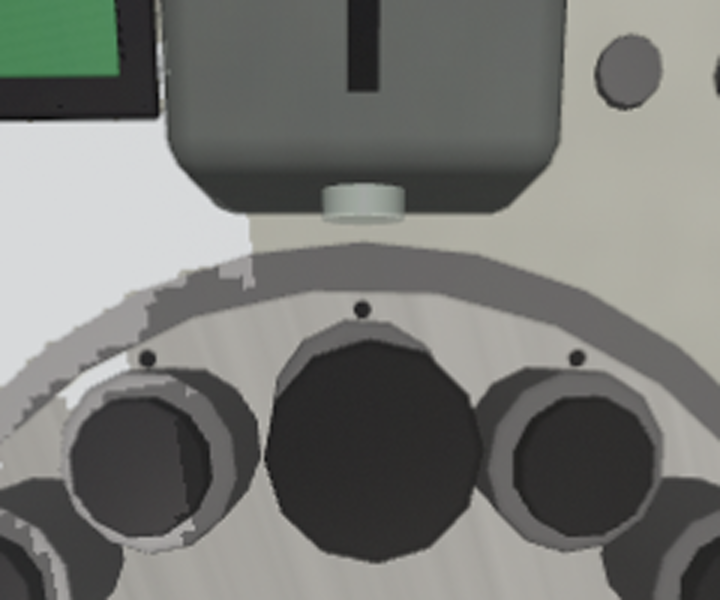

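The disc dot at (362,309) lies on the line of the lamp lens and slot at x = 363, so the vial is at the lamp house. A small nudge will confirm the notch by the torque jump.

```bash
for i in 1 2; do python3 -m jog '[{"x":0,"y":0,"z":0,"ax":0,"ay":0,"az":0.008},{"x":0,"y":0,"z":0,"ax":0,"ay":0,"az":0.008},{"x":0,"y":0,"z":0,"ax":0,"ay":0,"az":0.008}]' >/dev/null; python3 st.py; done
```

```text
t19.90 xaz -6.44 eef [0.5799 0.2398 0.1211] F [-5.  -2.2  2.6] M [-0.514  0.923  0.254] w 0.148 g 60 q7 -1.65
t20.20 xaz -6.90 eef [0.5799 0.2397 0.1211] F [-5.  -2.   2.7] M [-0.482  0.891  0.147] w 0.149 g 60 q7 -1.66
```

The torque jumped, so the third click is engaged, with the tool 0.8° past it at most. Handing in while holding the knob.

```bash
python3 -c "
from station import *
print(hand_in())"
```

```text
the job is handed in; nothing more can be done
None
```

The vial is standing seated in the changer's socket, and the knob was turned clockwise three clicks and is still held there with the vial at the lamp house; the job is handed in at about 20 s of the 69 s allowed (no verdict was returned).

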